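# Mount the oil canister on the filling unit's bayonet port

### The arm

A 6-joint arm with a two-finger parallel gripper is mounted at the origin on the work surface. World frame = base frame: x ahead of the robot, y to its left, z up, the work surface at z = 0. Lengths are in m, angles in rad, forces in N, time in s.
With the tool pointing down it reaches from about 0.25 to 0.775 m from the base axis. Payload 4 kg.
Tool frame: the origin (TCP) lies midway between the tips of the shut fingers; the grasp point (between the pads) lies 19 mm behind it (robot.tcp_to_grasp is the z of the grasp point in the tool frame, in m); z points along the fingers, y is the line along which they close (so a half turn about z gives the same grasp; the last joint's range is limited). The gripper opens to 94 mm and grips with 3 to 60 N. Pads are 16 mm wide; open, the fingers measure 119 mm over their backs; the gripper's body (75 mm by 177 mm) begins 78 mm behind the grasp point.
Start: joints at [0.998, 0.087, 1.371, -0, 1.684, -0.103], TCP at [0.249, 0.49, 0.184] pointing down, gripper open.
Joint ranges: [-3.1, 3.1], [-0.76, 2.03], [0.27, 2.55], [-1.08, 4.22], [0.17, 2.65], [-2.57, 2.57]. Speed limits (rad/s): [2.79, 2.79, 3.14, 3.14, 3.14, 3.14].

### API

Orientations are given as [roll, pitch, yaw] about the fixed x, y, z axes, in that order (R = Rz(yaw) Ry(pitch) Rx(roll)).
In Python, from bench import robot gives the robot as it stands. The module is installed in compiled form; this text tells all that it offers.
- The arm moves only by the tool move_arm, never from a script. Its argument "motion" is one flat list of numbers, 7 for each row, row after row: the turn, a rotation vector about the tool's x, y, z in units of 45 degrees (1.0 is 45 degrees), then the shift along the tool's x, y, z in units of 100 mm (1.0 is 100 mm), then the opening, from 0 (shut) to 1 (fully open). A call has 1 to 12 rows; each row shifts and turns the commanded pose from where the row before left it, along the tool's axes as they then stand; what a row does not reach is not made up. A row lasts 1/12 s, in which the tool goes at most 41.7 mm and 7.16 degrees, less where a joint would pass 70% of its speed; a pose out of reach is approached as far as the arm can. A call with a number of a shift or a turn outside -1 to 1 is refused whole. A call with a gripper value outside its range is refused whole. The fingers move at their own pace and stop on an object; the grip force is fixed at half the most. Time passes only in rows, so rows that do not move let the fingers close. It gives the time, the measured TCP pose, the force, the opening and the grip force at its end, in the units of the state.
- robot.get_obs(): the state, without advancing time (a new reading comes with each control period).
- robot.snapshot(name): name is "side" or "top" or "wrist"; returns the picture (400x640x3 uint8, red, green, blue); there is no depth.
- robot.get_calibration(name): a dict with "fx", "fy", "cx", "cy" (pixels), "k1" (the pictures are not rectified: a ray, as slopes to the right and down, at radius r is drawn at 1 + k1 r^2 times it, then the intrinsics apply), "R" (3x3) and "t" (3): a world point X has camera coordinates R X + t. Camera axes: x right, y down, z forward; pixel columns grow to the right and rows downward; lengths in m; the calibration is good to about 2 mm. A picture is of the moment at which its call begins: read the wrist's pose just before it. get_calibration takes no time and is no camera call; for the wrist camera it gives the pose at the moment of the call.
- robot.close_job(): hands the job in; it is judged then, once.
The state is a dict: "time": time; "joint_positions": joint angles; "qvel": joint speeds; "joint_torque": joint torques, N m; "tool_pos": TCP position; "ee_rot": TCP orientation; "wrist_force": force on the tool from outside, world axes, zero at the start; "wrist_torque": the same for the moment, N m; "width": finger opening in m; "finger_force": force on a finger pad.
Only numpy, scipy, OpenCV 4.12 (cv2) and the standard library are available. Lean on these libraries where they do the work, as an engineer would, in place of code of your own. Each camera call takes 0.05 s, during which the arm holds its last target. There are 200 camera calls.

### The job

Air is trapped in the outlet of the winged-lid canister: lift it clear of the bench, tip it over to about 35 degrees for two seconds so the air climbs the wall, and bring it upright again while it is still in the air. Then plug it into the bayonet port on top of the filling unit, press it down against the spring until its shoulder is flush on the rim, and twist it a quarter turn clockwise seen from above, up to its stop. Finish while still gripping it firmly and pressing it flush (do not let go), with everything else on the bench left where it is.

Things in the scene. Friction and masses are not known exactly. Their poses are not given: they have to be found in the camera images.
- canister: Loose upright aluminium canister, 124 mm tall, 0.26 to 0.39 kg, the only one with a WINGED black lid. Origin: centre of its underside, z up. Steel plug 40 mm in diameter from 0 to 26 mm (chamfered foot), body 62 mm in diameter from 26 to 82 mm, lid 59 mm in diameter to 90 mm, wing to 124 mm. Narrow amber sight strips on its +x and -x sides. Stands on its plug and topples easily.
- wing (a point): Centre of the wing on the canister's lid, 107 mm above the canister's origin, same axes. The wing is an upright grip bar 48 mm long in x (in line with the bayonet pins), 16 mm thick in y, 34 mm tall (90 to 124 mm above the origin). Grip it from above across its thickness, fingers closing along y.
- pins (a point): Point on the canister's axis between its two bayonet pins, 8.5 mm above its origin, same axes. The pins are round, 9 mm in diameter, on the +x and -x sides of the plug, reaching 27 mm from the axis. Half a turn about z looks and works the same.
- shoulder (a point): Point on the canister's axis, 26 mm above its origin, level with the flat shoulder under its body. Fully home, the shoulder lies flush on the port's rim: this point then meets port.
- port (a point): Bayonet port on top of the filling unit: point on its axis at the top face of its steel rim, 126 mm above the bench, z up. Rim 75 mm in diameter, bore 44 mm. Two entry slots for the pins, 14 mm wide, reaching 29 mm from the axis, on its +x and -x sides: enter with the canister's x axis along the port's x axis (either way round).
- ledge (a point): Point on the port's axis at the underside of its 7 mm ledge. With the canister's origin 20 mm or more below the rim the pins are under it and can turn: only clockwise seen from above, 90 degrees (stop 3 degrees on), until they lie on the port's y axis. A notch there takes each pin: let go, the canister rises to 17 mm below the rim and stays locked; pressed again it is flush.
- filler: The fixed filling unit: a white housing 220 mm (x) by 200 mm (y), 90 mm tall, standing on the bench; origin: centre of its underside; front with display, nozzle and pod nest to its own -x, reaching 178 mm from the origin. The port stands on the housing, 30 mm to +x of the centre; same axes as the port.
- valve (a joint): Sprung valve plate under the port's bore, travel in m: 0 at rest (plate 9 mm below the rim), 0.017 with the canister flush (26 mm below the rim). The spring pushes up with 4 N at 0 and 12.5 N at flush, so the canister rises unless it is pressed.
- jar: Bystander: plain aluminium jar, 63 mm in diameter, 104 mm tall, with a round screw lid (no wing, no plug). Origin: centre of the underside.
- bottle: Bystander: amber bottle, 56 mm in diameter, 115 mm tall. Origin: centre of the underside.
- cup: Bystander: open white cup, 64 mm across, 55 mm tall. Origin: centre of the underside.
- driver: Bystander: screwdriver, about 150 mm long, lying on the bench.
- pod_a: Bystander: clear pod with a black mouthpiece lying on the bench, 72 x 22 x 12 mm. Origin: its underside.
- pod_b: Bystander: a second such pod.
- pod_c: Bystander: a third such pod.
Things that resemble listed ones, but are neither listed nor needed, are in the scene too. What is shaped like the canister but green is not meant.

How it is judged:
On the way, in this order (a step that is already met when the one before it is completed fails the run):
1. the canister, gripped and clear of the bench, is tipped to about 35 degrees (26 to 46) and kept there for a second (angle between canister's own z axis and vertical between 0.454 and 0.803 rad and height (world z) of canister above 0.03 m and contact force between the fingers and canister above 0.5 N), for 1 s.
2. it is brought upright (within 7 degrees) again, still in the air (angle between canister's own z axis and vertical below 0.122 rad and height (world z) of canister above 0.03 m and (z of canister in the frame of port above 0.002 m or horizontal distance between canister and port above 0.08 m) and contact force between the fingers and canister above 0.5 N), for 0.1 s.
At the end, for the whole second after the job is handed in: The canister sits upright in the port (axis within 5 mm, within 4.6 degrees), pressed down to within 2.5 mm of flush with the valve plate down, its pins turned to within 14 degrees of the full quarter turn, and the fingers still grip it (finger contact force above 14 N in all) (horizontal distance between canister and port below 0.005 m and z of canister in the frame of port below -0.0235 m and value of joint valve above 0.0145 m and angle between canister's own z axis and vertical below 0.08 rad and angle between the x axis of canister and the y axis of port, either way round below 0.25 rad and contact force between the fingers and canister above 14 N); the arm keeps its last pose, push and grip.
It fails at once if the canister is laid over beyond 60 degrees (angle between canister's own z axis and vertical above 1.05 rad).
It fails at once if a bystander is moved more than 3 cm (distance of any of jar, bottle, cup, driver, pod_a, pod_b, pod_c from where it was at the start of the episode above 0.03 m).
It also fails if it takes over 58 s, if anything falls off the work surface, if the arm or the gripper's body presses on something with over 40 N, if the wrist force passes 120 N, or if a joint passes its speed limit or range.

## Working session

There is one attempt and no reset: what is moved stays moved. The work goes in short steps, Python scripts to look and compute and a tool call to move; the robot and the scene stay as the last step left them, time stands still between calls to the robot, and variables do not carry over. Pictures are saved under pics/ and viewed, at most 10 in all, crops included, and the job is handed in when it is done.

Besides the shell and the picture viewer there is one more tool, called after "Call:" as name(argument=value, ...) on one line, values as JSON. move_arm: Moves the arm, as the interface text tells. Shifts and turns lie within -1 to 1; 1 stands for 100 mm of shift or 45 degrees of turn. Its arguments: {"type":"object","properties":{"motion":{"type":"array","items":{"type":"number"}}},"required":["motion"]}

```bash
mkdir -p pics
python3 - <<'E'
from bench import robot
import cv2
for n in("top","side"):
    cv2.imwrite(f"pics/{n}0.png",robot.snapshot(n)[...,::-1]);c=robot.get_calibration(n);print(n,c)
o=robot.get_obs();print(o, robot.tcp_to_grasp)
E
```

```text
top {'fx': 445.54258854533936, 'fy': 445.54258854533936, 'cx': 321.54373099309686, 'cy': 200.11488426081686, 'k1': -0.08729964508279925, 'R': array([[-0.00533519, -0.99930238, -0.03696347],
       [-0.98527856,  0.01156938, -0.17056468],
       [ 0.17087333,  0.03550932, -0.98465293]]), 't': array([0.06304382, 0.55882275, 0.94071633])}
side {'fx': 400.06787524193305, 'fy': 400.06787524193305, 'cx': 315.9623960903733, 'cy': 193.43311590841728, 'k1': 0.019732202484535402, 'R': array([[ 0.68628996, -0.72693986,  0.02375995],
       [-0.3849318 , -0.3907363 , -0.83615349],
       [ 0.61711717,  0.56469778, -0.54798067]]), 't': array([-0.35391237,  0.30566253,  0.66974443])}
{'time': 0.1, 'joint_positions': array([ 9.97896537e-01,  8.78702888e-02,  1.37208832e+00, -1.22820846e-05,
        1.68360510e+00, -1.03125385e-01]), 'qvel': array([-1.34755672e-03, -2.52858725e-03, -2.33069532e-03,  4.96050827e-04,
        5.36679146e-04, -5.03424449e-05]), 'joint_torque': array([ 2.75229635e-03, -3.41249478e+01, -3.03303838e+01,  7.20803509e-02,
        3.03387037e-02, -1.11395732e-04]), 'tool_pos': array([0.24870474, 0.48995445, 0.18253469]), 'ee_rot': array([-3.13963082e+00, -1.90763137e-04,  2.67181669e+00]), 'wrist_force': array([-0.11433112,  0.14806891, -0.37995081]), 'wrist_torque': array([-0.03107159,  0.01916221, -0.04134585]), 'finger_force': 0.0, 'width': 0.09407786075828549} -0.0188
```

View pics/top0.png

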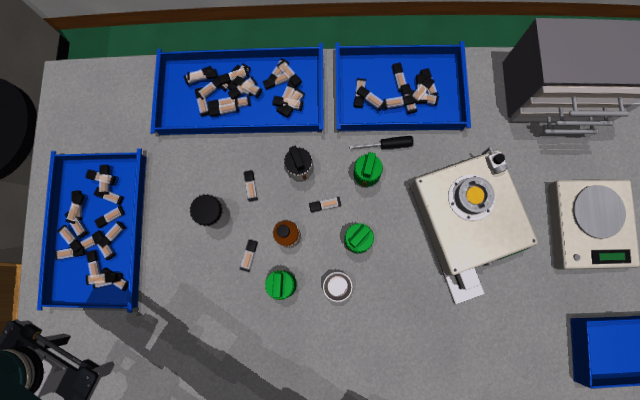

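View pics/side0.png

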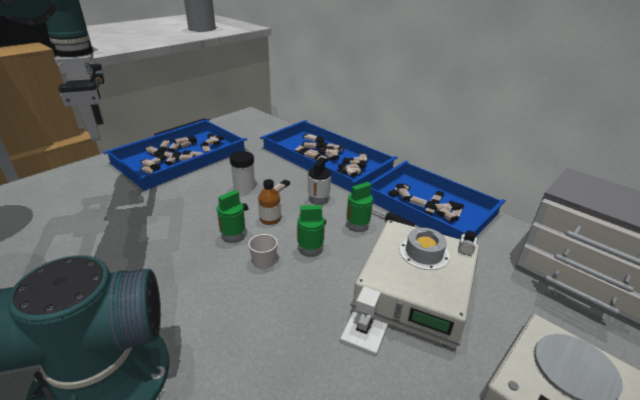

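The top view shows the black-lidded candidates: (298,163) with a wing and (206,210) with a plain round lid (the jar). The green lids at (368,169), (359,237) and (280,284) are excluded. The port is at about (473,196). I'll confirm the winged one in one enlarged crop.

```bash
cat > h.py <<'E'
import numpy as np, cv2
from bench import robot
def ray(c,uv):
    d=(np.array(uv,float)-[c["cx"],c["cy"]])/[c["fx"],c["fy"]]
    s=d.copy()
    for _ in range(20): s=d/(1+c["k1"]*(s@s))
    R=np.array(c["R"]);return -R.T@c["t"],R.T@np.array([*s,1])
def onz(c,uv,z):
    o,d=ray(c,uv);return o+d*(z-o[2])/d[2]
def proj(c,X):
    p=np.array(c["R"])@X+c["t"];s=p[:2]/p[2];s=s*(1+c["k1"]*(s@s))
    return s*[c["fx"],c["fy"]]+[c["cx"],c["cy"]]
def tri(rays):
    A=0;b=0
    for o,d in rays:
        d=d/np.linalg.norm(d);P=np.eye(3)-np.outer(d,d);A=A+P;b=b+P@o
    return np.linalg.solve(A,b)
E
python3 - <<'E'
from h import *
t=cv2.imread("pics/top0.png");s=cv2.imread("pics/side0.png")
f=lambda im,x,y,w:cv2.resize(im[y:y+w,x:x+w],(390,390),interpolation=cv2.INTER_CUBIC)
cv2.imwrite("pics/crop1.png",np.hstack([f(t,272,135,52),f(s,285,145,65)]))
c=robot.get_calibration("top");e=robot.get_calibration("side")
print("can lid",onz(c,(298,160),.10),"port",onz(c,(474,196),.126), "side port",onz(e,(427,240),.126))
print("jar",onz(c,(206,210),.104))
for n,u,z in(("bottle",(286,232),.115),("g1",(368,168),.124),("g2",(359,237),.124),("driver",(380,143),.01)):print(n,onz(c,u,z))
E
```

```text
can lid [0.63847654 0.10653547 0.1       ] port [ 0.55088913 -0.25652431  0.126     ] side port [ 0.5502808  -0.26463481  0.126     ]
jar [0.53142127 0.30177215 0.104     ]
bottle [0.48229357 0.12933771 0.115     ]
g1 [ 0.61275995 -0.04109478  0.124     ]
g2 [ 0.46991169 -0.01966461  0.124     ]
driver [ 0.70125537 -0.07901542  0.01      ]
```

View pics/crop1.png

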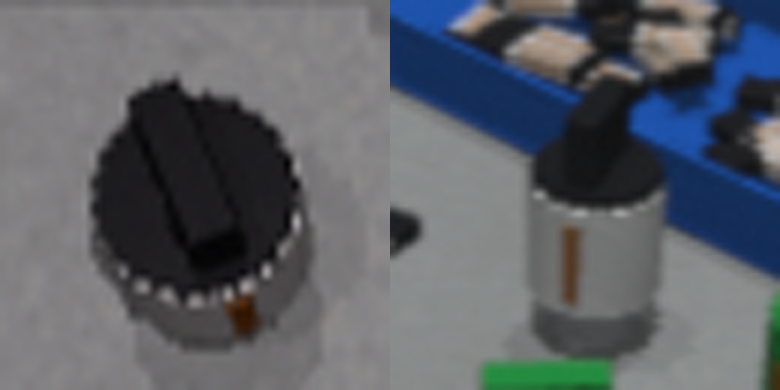

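The crop confirms it: (298,160) has a black lid with a wing, an aluminium body and an amber strip. Next I'll get coarse poses from the wing top face and the housing corners.

Run:
```python
from h import *
c=robot.get_calibration("top")
k=[onz(c,(272+x/7.5,135+y/7.5),.124) for x,y in((130,98),(175,82),(240,225),(190,238))]
m=np.mean(k,0);d=(k[0]+k[1]-k[2]-k[3])/2
print("wing",m,np.linalg.norm(d[:2]),"yaw",np.degrees(np.arctan2(d[1],d[0])))
h=[onz(c,u,.09) for u in((416,182),(497,152),(536,241),(454,272))]
for a,b in zip(h,h[1:]+h[:1]):print(np.linalg.norm(a-b),np.degrees(np.arctan2(*(b-a)[1::-1])))
print("filler",np.mean(h,0))
w=robot.get_calibration("wrist");o=robot.get_obs()
from scipy.spatial.transform import Rotation as R
T=R.from_euler("xyz",o["ee_rot"]).as_matrix()
C=-np.array(w["R"]).T@w["t"];print("cam in tool",T.T@(C-o["tool_pos"]));print(T.T@np.array(w["R"]).T,w["fx"],w["k1"]);print(T)
```

```text
wing [0.63988806 0.10759715 0.124     ] 0.044802258172743956 yaw 23.29721163091043
0.19073742724251203 -70.20573555277484
0.2060981603938731 -160.323945026423
0.18788136951780593 109.13379931648994
0.20394664284905484 20.480698215165116
filler [ 0.52516739 -0.27017286  0.09      ]
cam in tool [ 0.07275257  0.00085448 -0.19986065]
[[ 6.68876612e-04 -9.68308413e-01 -2.49756623e-01]
 [ 9.99999748e-01  7.07188441e-04 -6.36622668e-05]
 [ 2.38269705e-04 -2.49756518e-01  9.68308641e-01]] 341.54183356039965 -0.0713073827847627
[[-8.91669713e-01  4.52685324e-01 -1.05819281e-03]
 [ 4.52686521e-01  8.91668183e-01 -1.66295147e-03]
 [ 1.90763136e-04 -1.96183308e-03 -9.99998057e-01]]
```

Call:
move_arm(motion=[0,0,-0.14,0,0,-0.12,1,0,0,-0.14,0,0,-0.12,1,0,0,-0.14,0,0,-0.12,1,0,0,-0.14,0,0,-0.12,1,0,0,-0.14,0,0,-0.12,1,0,0,-0.14,0,0,-0.12,1,0,0,-0.14,0,0,-0.12,1,0,0,-0.14,0,0,-0.12,1])

```text
time: 0.77
tool_pos: [0.2488, 0.4902, 0.2795]
ee_rot: [-3.141, -0.001, -2.726]
wrist_force: [-1.1, -0.4, 0.4]
width: 0.0938
finger_force: 0.0
```

Call:
move_arm(motion=[0,0,0,-0.115,-0.28,0,1,0,0,0,-0.115,-0.28,0,1,0,0,0,-0.115,-0.28,0,1,0,0,0,-0.115,-0.28,0,1,0,0,0,-0.115,-0.28,0,1,0,0,0,-0.115,-0.28,0,1,0,0,0,-0.115,-0.28,0,1,0,0,0,-0.115,-0.28,0,1,0,0,0,-0.115,-0.28,0,1])

```text
time: 1.52
tool_pos: [0.445, 0.2992, 0.279]
ee_rot: [3.142, -0.001, -2.732]
wrist_force: [0.6, 0.3, 0.1]
width: 0.094
finger_force: 0.0
```

Call:
move_arm(motion=[0,0,0,-0.115,-0.28,0,1,0,0,0,-0.115,-0.28,0,1,0,0,0,-0.115,-0.28,0,1,0,0,0,-0.115,-0.28,0,1,0,0,0,-0.115,-0.28,0,1,0,0,0,-0.115,-0.28,0,1,0,0,0,-0.115,-0.28,0,1,0,0,0,-0.115,-0.28,0,1,0,0,0,-0.115,-0.28,0,1,0,0,0,0,0,0,1,0,0,0,0,0,0,1])

```text
time: 2.43
tool_pos: [0.6401, 0.1094, 0.2775]
ee_rot: [3.14, -0.003, -2.734]
wrist_force: [0.8, 0.1, 0.4]
width: 0.0937
finger_force: 0.0
```

Run:
```python
from h import *
import pickle
o=robot.get_obs();c=robot.get_calibration("wrist");im=robot.snapshot("wrist")[...,::-1]
cv2.imwrite("pics/w1.png",im);pickle.dump((o,c),open("w1.pkl","wb"));print(o["tool_pos"],o["ee_rot"],o["time"],o["joint_positions"],abs(o["qvel"]).max())
print(proj(c,np.array([.640,.1076,.124])))
```

```text
[0.64009881 0.10938865 0.27751298] [ 3.14014376e+00 -3.06733984e-03 -2.73418899e+00] 2.4333 [ 8.17618774e-02  3.25095901e-01  9.05258706e-01  4.15792684e-04
  1.91460768e+00 -1.89629640e+00] 0.0402612652454606
[314.92855658 181.7335174 ]
```

View pics/w1.png

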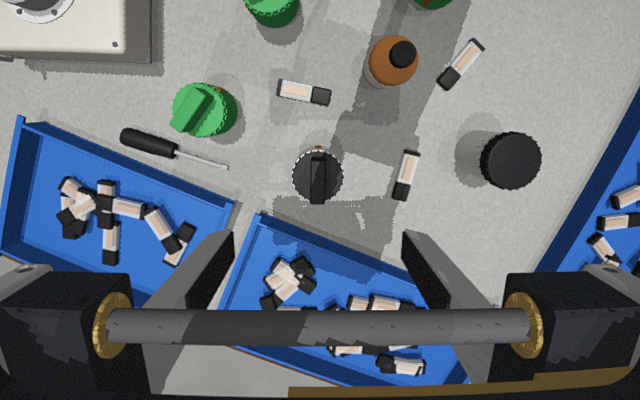

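The wrist view shows the winged canister at (318,175), with its wing running vertically in the image as expected. I'll pass over the port for the same kind of look, then measure both.

Call:
move_arm(motion=[0,0,0,0.22,-0.3,0,1,0,0,0,0.22,-0.3,0,1,0,0,0,0.22,-0.3,0,1,0,0,0,0.22,-0.3,0,1,0,0,0,0.22,-0.3,0,1,0,0,0,0.22,-0.3,0,1,0,0,0,0.22,-0.3,0,1,0,0,0,0.22,-0.3,0,1,0,0,0,0.22,-0.3,0,1,0,0,0,0.22,-0.3,0,1,0,0,0,0,0,0,1,0,0,0,0,0,0,1])

```text
time: 3.48
tool_pos: [0.5568, -0.2522, 0.2797]
ee_rot: [3.141, 0.0, -2.733]
wrist_force: [0.8, 0.5, 0.1]
width: 0.094
finger_force: 0.0
```

Run:
```python
from h import *
import pickle
o=robot.get_obs();c=robot.get_calibration("wrist");im=robot.snapshot("wrist")[...,::-1]
cv2.imwrite("pics/w2.png",im);pickle.dump((o,c),open("w2.pkl","wb"));print(o["tool_pos"],o["ee_rot"],o["time"],o["joint_positions"],abs(o["qvel"]).max())
p=proj(c,np.array([.552,-.260,.126]));print(p)
x,y=(p-35).astype(int);print(x,y)
w=cv2.imread("pics/w1.png")
g=lambda i:np.clip(i.astype(float)*2.5,0,255).astype(np.uint8)
a=cv2.resize(g(w[140:210,283:353]),(390,390),interpolation=cv2.INTER_CUBIC)
b=cv2.resize(im[y:y+70,x:x+70],(390,390),interpolation=cv2.INTER_CUBIC)
cv2.imwrite("pics/crop2.png",np.hstack([a,b]))
```

```text
[ 0.5567798  -0.25220292  0.27968698] [ 3.14087659e+00  4.79712140e-04 -2.73330335e+00] 3.4833 [-5.18548616e-01  2.30756611e-01  1.01827934e+00  8.57627354e-04
  1.89284124e+00 -2.49736309e+00] 0.04925195805654544
[311.56069207 174.95127197]
276 139
```

View pics/crop2.png

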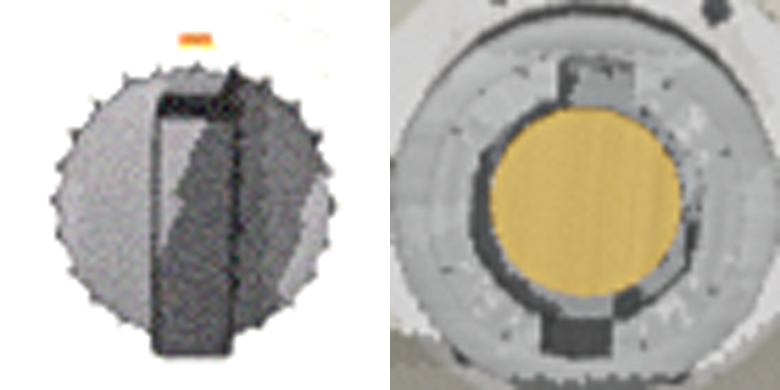

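The left crop shows the wing's top face with corners at about (157,115), (238,115), (233,355) and (152,355). The right crop shows the slot outer edges at (598,58) and (577,357). Next I'll cast rays for both.

Run:
```python
from h import *
import pickle
s=390/70
o1,c1=pickle.load(open("w1.pkl","rb"));o2,c2=pickle.load(open("w2.pkl","rb"))
f=lambda p,x0,y0:((p[0]+.5)/s-.5+x0,(p[1]+.5)/s-.5+y0)
k=[onz(c1,f(p,283,140),.124) for p in((157,115),(238,115),(233,355),(152,355))]
m=np.mean(k,0);d=(k[0]+k[1]-k[2]-k[3])/2
print("wing",m,np.linalg.norm(d),np.linalg.norm(k[0]-k[1]),"yaw",np.degrees(np.arctan2(*-d[1::-1])))
a,b=[onz(c2,f((x-390,y),276,139),.126) for x,y in((598,58),(577.5,357))];d=a-b
print("port",(a+b)/2,np.linalg.norm(d),"yaw",np.degrees(np.arctan2(*-d[1::-1])))
# valve plate disc: 9 mm below rim
im=cv2.imread("pics/w2.png");h=cv2.cvtColor(im,cv2.COLOR_BGR2HSV)
M=cv2.inRange(h,(10,80,80),(35,255,255));M[:139]=0;M[209:]=0;M[:,:276]=0;M[:,346:]=0
n,l,st,ce=cv2.connectedComponentsWithStats(M);i=1+st[1:,4].argmax();print("disc",st[i],onz(c2,ce[i],.117))
# lid circle from amber body rim in w1: dark mask centroid of lid
w=cv2.imread("pics/w1.png");D=(w.max(2)<75).astype(np.uint8)*255;D[:145]=0;D[210:]=0;D[:,:285]=0;D[:,350:]=0
n,l,st,ce=cv2.connectedComponentsWithStats(D);i=1+st[1:,4].argmax();cn=cv2.findContours((l==i).astype(np.uint8),0,2)[0][0];print("lid",st[i],onz(c1,cv2.minEnclosingCircle(cn)[0],.095))
# housing edges in side & top: port via top disc
for n in("top","side"):
    q=robot.get_calibration(n);t=cv2.imread(f"pics/{n}0.png");h=cv2.cvtColor(t,cv2.COLOR_BGR2HSV)
    M=cv2.inRange(h,(10,120,120),(35,255,255));x,y=proj(q,np.array([.552,-.26,.12])).astype(int)
    Z=M*0;Z[y-18:y+18,x-18:x+18]=M[y-18:y+18,x-18:x+18]
    n_,l,st,ce=cv2.connectedComponentsWithStats(Z);i=1+st[1:,4].argmax();print(n,"disc",st[i],onz(q,ce[i],.117))
print(o1["tool_pos"],o2["tool_pos"])
```

```text
wing [0.63924585 0.11032352 0.124     ] 0.0463099073922573 0.015103724204129835 yaw 22.21655019467651
port [ 0.55357401 -0.25991493  0.126     ] 0.057429247499412604 yaw 19.312543733960865
disc [294 158  34  34 923] [ 0.55372805 -0.26044572  0.117     ]
lid [ 292  151   51   53 1920] [0.63938256 0.10982032 0.095     ]
top disc [466 186  18  18 252] [ 0.55498714 -0.26125153  0.117     ]
side disc [417 237  19  11 140] [ 0.55592545 -0.26133804  0.117     ]
[0.64009881 0.10938865 0.27751298] [ 0.5567798  -0.25220292  0.27968698]
```

Call:
move_arm(motion=[0,0,0,-0.22,0.3,0,1,0,0,0,-0.22,0.3,0,1,0,0,0,-0.22,0.3,0,1,0,0,0,-0.22,0.3,0,1,0,0,0,-0.22,0.3,0,1,0,0,0,-0.22,0.3,0,1,0,0,0,-0.22,0.3,0,1,0,0,0,-0.22,0.3,0,1,0,0,0,-0.22,0.3,0,1,0,0,0.027,-0.22,0.3,0,1,0,0,0,0,0,0.2,1,0,0,0,0,0,0.2,1])

```text
time: 4.53
tool_pos: [0.6395, 0.1168, 0.2412]
ee_rot: [-3.141, 0.004, -2.745]
wrist_force: [-0.2, -0.1, -0.3]
width: 0.0939
finger_force: 0.0
```

Call:
move_arm(motion=[0,0,0,0,0,0.2,1,0,0,0,0,0,0.2,1,0,0,0,0,0,0.2,1,0,0,0,0,0,0,1,0,0,0,0,0,0,1])

```text
time: 4.95
tool_pos: [0.6381, 0.1129, 0.1787]
ee_rot: [3.14, -0.002, -2.75]
wrist_force: [-0.9, -0.1, 1.1]
width: 0.0942
finger_force: 0.0
```

Call:
move_arm(motion=[0,0,0,0,-0.03,0.15,1,0,0,0,0,0,0.2,1,0,0,0,0,0,0.2,1,0,0,0,0,0,0.17,1,0,0,0,0,0,0.1,1,0,0,0,0,0,0,1,0,0,0,0,0,0,1])

```text
time: 5.53
tool_pos: [0.6412, 0.1085, 0.0989]
ee_rot: [-3.141, 0.001, -2.752]
wrist_force: [-0.2, 0.0, 0.3]
width: 0.0937
finger_force: 0.0
```

Run:
```python
from h import *
o=robot.get_obs();print(o["tool_pos"],o["ee_rot"],o["wrist_force"])
w=robot.snapshot("wrist")[...,::-1];s=robot.snapshot("side")[...,::-1]
a=np.clip(w[120:400,160:480].astype(float)*1.8,0,255).astype(np.uint8)
b=cv2.resize(s[100:230,240:390],(323,280),interpolation=cv2.INTER_CUBIC)
cv2.imwrite("pics/w3.png",np.hstack([a,b]))
```

```text
[0.6412341  0.10850533 0.09890331] [-3.14130806e+00  1.45302061e-03 -2.75219792e+00] [-0.24945536  0.04213182  0.34124674]
```

View pics/w3.png

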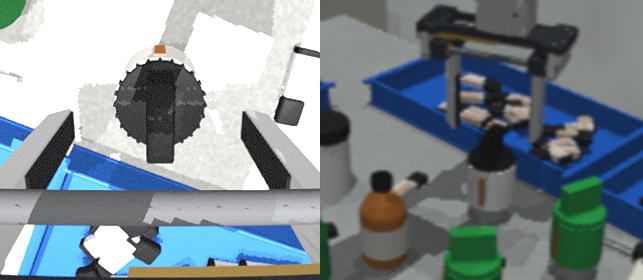

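The fingers straddle the wing centrally in both views: the wing is at crop (160,117) in the wrist view, and between the fingers in the side view. A small nudge, then close.

Call:
move_arm(motion=[0,0,0,0,0.02,0.02,1,0,0,0,0,0,0,0.5,0,0,0,0,0,0,0.3,0,0,0,0,0,0,0,0,0,0,0,0,0,0,0,0,0,0,0,0,0,0,0,0,0,0,0,0,0,0,0,0,0,0,0,0,0,0,0,0,0,0])

```text
time: 6.38
tool_pos: [0.6401, 0.1097, 0.0955]
ee_rot: [3.142, -0.0, -2.753]
wrist_force: [0.5, 0.5, -0.1]
width: 0.0442
finger_force: 0.0
```

Call:
move_arm(motion=[0,0,0,0,0,0,0,0,0,0,0,0,0,0,0,0,0,0,0,0,0,0,0,0,0,0,0,0,0,0,0,0,0,0,0,0,0,0,0,0,0,0,0,0,0,0,0,0,0,0,0,0,0,0,0,0])

```text
time: 7.05
tool_pos: [0.6401, 0.1097, 0.0956]
ee_rot: [-3.142, 0.0, -2.753]
wrist_force: [0.1, 0.3, 0.2]
width: 0.0156
finger_force: 30.0
```

Gripped at 15.6 mm and 30 N. Now the lift.

Call:
move_arm(motion=[0,0,0,0,0,-0.08,0,0,0,0,0,0,-0.16,0,0,0,0,0,0,-0.2,0,0,0,0,0,0,-0.2,0,0,0,0,0,0,-0.2,0,0,0,0,0,0,-0.2,0,0,0,0,0,0,-0.2,0,0,0,0,0,0,-0.2,0,0,0,0,0,0,-0.12,0,0,0,0,0,0,0,0,0,0,0,0,0,0,0])

```text
time: 7.97
tool_pos: [0.6403, 0.1098, 0.2522]
ee_rot: [-3.141, 0.001, -2.753]
wrist_force: [0.8, 0.3, -3.0]
width: 0.0155
finger_force: 30.0
```

Call:
move_arm(motion=[0.04,0,0,0,0,0,0,0.08,0,0,0,0,0,0,0.08,0,0,0,0,0,0,0.08,0,0,0,0,0,0,0.08,0,0,0,0,0,0,0.08,0,0,0,0,0,0,0.08,0,0,0,0,0,0,0.08,0,0,0,0,0,0,0.08,0,0,0,0,0,0,0.08,0,0,0,0,0,0,0.02,0,0,0,0,0,0,0,0,0,0,0,0,0])

```text
time: 8.97
tool_pos: [0.6386, 0.111, 0.2478]
ee_rot: [-2.531, -0.006, -2.751]
wrist_force: [0.2, -0.5, -2.8]
width: 0.0155
finger_force: 30.0
```

Run:
```python
from h import *
o=robot.get_obs();print(o["tool_pos"],o["ee_rot"],o["wrist_force"],o["joint_positions"])
from scipy.spatial.transform import Rotation as R
print(np.degrees(np.arccos(-R.from_euler("xyz",o["ee_rot"]).as_matrix()[2,2])))
s=robot.snapshot("side")[...,::-1]
cv2.imwrite("pics/s2.png",cv2.resize(s[0:260,200:500],(600,520)))
```

```text
[0.63862576 0.11099356 0.24781864] [-2.53085864 -0.00628976 -2.75051632] [ 0.21180824 -0.49191065 -2.83270268] [ 0.4165949   0.28755041  1.14361957 -0.61668698  1.70480019 -1.63408636]
34.99410041950507
```

View pics/s2.png

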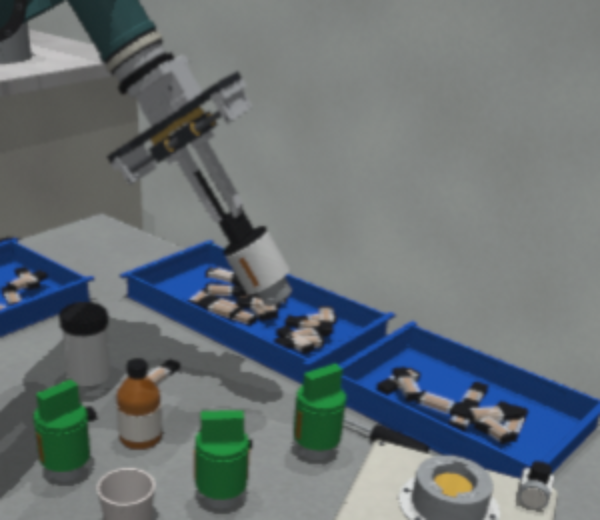

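The canister is held firmly and tipped by 35°, clear of the bench. Hold for 2 s, then bring it back upright.

Call:
move_arm(motion=[0,0,0,0,0,0,0,0,0,0,0,0,0,0,0,0,0,0,0,0,0,0,0,0,0,0,0,0,0,0,0,0,0,0,0,0,0,0,0,0,0,0,0,0,0,0,0,0,0,0,0,0,0,0,0,0,0,0,0,0,0,0,0,0,0,0,0,0,0,0,0,0,0,0,0,0,0,0,0,0,0,0,0,0])

```text
time: 10.02
tool_pos: [0.6401, 0.1098, 0.2516]
ee_rot: [-2.529, 0.0, -2.753]
wrist_force: [0.3, 0.9, -2.2]
width: 0.0159
finger_force: 30.0
```

Call:
move_arm(motion=[0,0,0,0,0,0,0,0,0,0,0,0,0,0,0,0,0,0,0,0,0,0,0,0,0,0,0,0,0,0,0,0,0,0,0,0,0,0,0,0,0,0,0,0,0,0,0,0,0,0,0,0,0,0,0,0,0,0,0,0,0,0,0,0,0,0,0,0,0,0,0,0,0,0,0,0,0,0,0,0,0,0,0,0])

```text
time: 11.02
tool_pos: [0.6401, 0.1097, 0.2516]
ee_rot: [-2.529, 0.0, -2.753]
wrist_force: [-0.5, 1.0, -2.6]
width: 0.0152
finger_force: 30.0
```

Call:
move_arm(motion=[-0.04,0,0,0,0,0,0,-0.08,0,0,0,0,0,0,-0.08,0,0,0,0,0,0,-0.08,0,0,0,0,0,0,-0.08,0,0,0,0,0,0,-0.08,0,0,0,0,0,0,-0.08,0,0,0,0,0,0,-0.08,0,0,0,0,0,0,-0.08,0,0,0,0,0,0,-0.08,0,0,0,0,0,0,-0.02,0,0,0,0,0,0,0,0,0,0,0,0,0])

```text
time: 12.02
tool_pos: [0.6406, 0.1077, 0.2512]
ee_rot: [-3.14, -0.001, -2.756]
wrist_force: [0.4, -0.4, -3.0]
width: 0.0158
finger_force: 30.0
```

Call:
move_arm(motion=[0,0,0,0,0,0,0,0,0,0,0,0,0,0,0,0,0,0,0,0,0,0,0,0,0,0,0,0,0,0,0,0,0,0,0,0,0,0,0,0,0,0])

```text
time: 12.52
tool_pos: [0.6399, 0.1102, 0.2517]
ee_rot: [-3.141, 0.0, -2.752]
wrist_force: [-0.3, -0.4, -2.5]
width: 0.0156
finger_force: 30.0
```

Call:
move_arm(motion=[0,0,0,0,0,-0.15,0,0,0,0,0.1,-0.14,-0.15,0,0,0,0,0.22,-0.31,0,0,0,0,0,0.22,-0.31,0,0,0,0,0,0.22,-0.31,0,0,0,0,0,0.22,-0.31,0,0,0,0,0,0.22,-0.31,0,0,0,0,0,0.22,-0.31,0,0,0,0,0,0.22,-0.31,0,0,0,0,0,0.22,-0.31,0,0,0,0,0,0.22,-0.31,0,0,0,0,0,0.1,-0.14,0,0])

```text
time: 13.52
tool_pos: [0.5529, -0.2616, 0.2813]
ee_rot: [-3.14, -0.002, -2.758]
wrist_force: [0.8, 1.2, -2.8]
width: 0.0156
finger_force: 30.0
```

Call:
move_arm(motion=[0,0,0.064,0,0,0,0,0,0,0,0,0,0,0,0,0,0,0,0,0,0,0,0,0,0,0,0,0,0,0,0,0,0,0,0])

```text
time: 13.93
tool_pos: [0.555, -0.2561, 0.2818]
ee_rot: [-3.141, 0.0, -2.801]
wrist_force: [-0.0, 1.1, -2.4]
width: 0.0159
finger_force: 30.0
```

Run:
```python
from h import *
import pickle
o=robot.get_obs();c=robot.get_calibration("wrist");w=robot.snapshot("wrist")[...,::-1];e=robot.get_calibration("side");s=robot.snapshot("side")[...,::-1]
pickle.dump((o,c),open("w4.pkl","wb"))
print(o["tool_pos"],o["ee_rot"],o["time"],o["joint_positions"])
p=o["tool_pos"]+[0,0,.028];print(proj(c,p),proj(e,np.array([.554,-.2605,.126])))
x,y=(proj(c,p)-35).astype(int);print(x,y)
a=cv2.resize(np.clip(w[y:y+70,x:x+70].astype(float)*2,0,255).astype(np.uint8),(390,390),interpolation=cv2.INTER_CUBIC)
b=cv2.resize(s[125:285,345:505],(390,390),interpolation=cv2.INTER_CUBIC)
cv2.imwrite("pics/w4.png",w);cv2.imwrite("pics/crop4.png",np.hstack([a,b]))
```

```text
[ 0.55497758 -0.2560856   0.28180926] [-3.14138498e+00  3.50463509e-04 -2.80111219e+00] 13.9333 [-5.25138506e-01  2.30794644e-01  1.01403799e+00  1.39601054e-04
  1.89637471e+00 -2.43637058e+00]
[315.70064323 249.19732485] [426.12047377 238.19171065]
280 214
```

View pics/crop4.png

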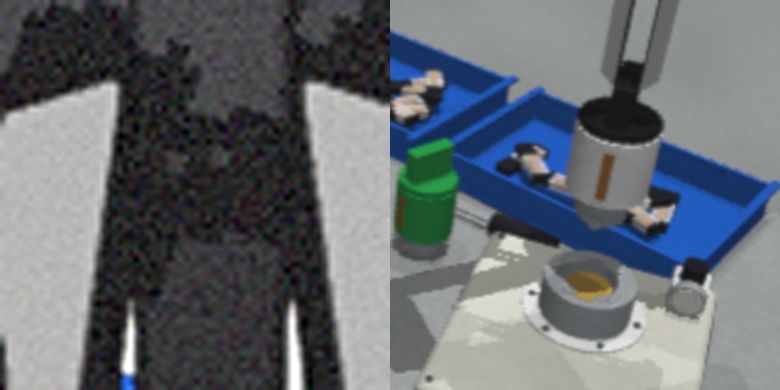

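The crop shows the canister hanging upright with the plug above the port, offset slightly as expected. I'll apply the small correction and check the body position in the side view numerically.

Call:
move_arm(motion=[0,0,0,0.015,-0.042,0,0,0,0,0,0,0,0.15,0,0,0,0,0,0,0.1,0,0,0,0,0,0,0,0,0,0,0,0,0,0,0,0,0,0,0,0,0,0])

```text
time: 14.53
tool_pos: [0.5547, -0.2615, 0.2567]
ee_rot: [3.142, 0.0, -2.803]
wrist_force: [0.4, 0.7, -2.3]
width: 0.0153
finger_force: 30.0
```

Run:
```python
from h import *
o=robot.get_obs();T=o["tool_pos"];print(T,o["ee_rot"],o["time"])
for n in("side","top"):
    e=robot.get_calibration(n);s=robot.snapshot(n)[...,::-1]
    cv2.imwrite(f"pics/{n}5.png",s)
    z0=T[2]-.0955
    print(n,"body mid",proj(e,T*[1,1,0]+[0,0,z0+.054]),"plug foot",proj(e,T*[1,1,0]+[0,0,z0]),"port",proj(e,np.array([.554,-.2605,.126])))
s=cv2.imread("pics/side5.png");t=cv2.imread("pics/top5.png")
a=cv2.resize(s[140:270,360:490],(390,390),interpolation=cv2.INTER_CUBIC);b=cv2.resize(t[150:215,435:500],(390,390),interpolation=cv2.INTER_CUBIC)
cv2.imwrite("pics/crop5.png",np.hstack([a,b]))
```

```text
[ 0.55466588 -0.26146528  0.25672439] [ 3.14152491e+00  3.88460986e-05 -2.80310683e+00] 14.5333
side body mid [435.11775016 201.14155915] plug foot [429.90709567 224.16424306] port [426.12047377 238.19171065]
top body mid [490.79423981 185.31153333] plug foot [481.66697694 190.87436331] port [475.82652236 194.48273066]
```

View pics/crop5.png

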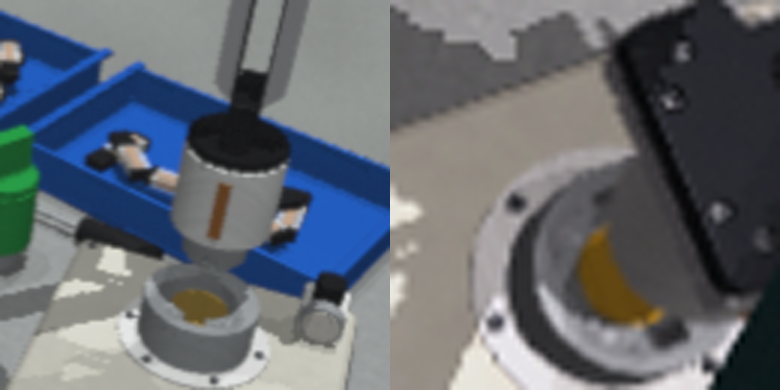

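Run:
```python
from h import *
e=robot.get_calibration("side")
a=cv2.imread("pics/side0.png").astype(int);b=cv2.imread("pics/side5.png").astype(int)
for z in(.04,.054,.07):
    u,v=proj(e,np.array([.6393,.1103,z]));print("start",z,u,v);r=int(round(v));print(a[r,int(u)-16:int(u)+18].tolist())
for z in(.20,.225):
    u,v=proj(e,np.array([.5547,-.2615,z]));print("now",z,u,v);r=int(round(v));print(b[r,int(u)-22:int(u)+26].tolist())
```

```text
start 0.04 317.9911991977275 187.28748330766484
[[136, 137, 134], [136, 138, 134], [136, 137, 134], [135, 137, 134], [135, 137, 133], [135, 136, 132], [125, 125, 122], [108, 108, 106], [103, 103, 102], [105, 107, 105], [108, 109, 108], [107, 108, 108], [86, 92, 99], [49, 66, 87], [38, 59, 84], [74, 82, 95], [103, 106, 108], [114, 115, 114], [115, 115, 114], [114, 114, 114], [114, 114, 113], [114, 114, 113], [112, 112, 111], [110, 110, 110], [108, 109, 108], [107, 108, 107], [104, 104, 104], [99, 100, 99], [97, 97, 97], [120, 120, 118], [137, 138, 135], [139, 140, 136], [139, 139, 137], [139, 139, 136]]
start 0.054 318.1267229758358 182.97509584692935
[[135, 137, 133], [135, 137, 133], [135, 137, 133], [135, 137, 133], [136, 137, 134], [124, 125, 123], [105, 106, 105], [100, 101, 100], [104, 104, 104], [107, 108, 107], [108, 108, 108], [88, 93, 101], [54, 70, 91], [49, 67, 91], [73, 83, 96], [100, 103, 105], [113, 114, 113], [115, 116, 115], [116, 117, 116], [117, 118, 116], [116, 117, 116], [115, 115, 114], [113, 113, 112], [110, 111, 110], [109, 109, 109], [105, 106, 105], [101, 101
[... 1598 characters left out ...]
, 125, 99], [146, 102, 87], [99, 93, 90], [96, 97, 96], [102, 102, 101], [106, 106, 105], [110, 110, 109], [113, 114, 112], [117, 118, 117], [119, 121, 119], [121, 123, 121], [123, 124, 122], [122, 123, 122], [123, 124, 123], [135, 135, 134], [149, 150, 149], [172, 173, 172], [164, 165, 163], [124, 124, 124], [139, 139, 138], [134, 134, 133], [108, 108, 108], [81, 81, 80], [89, 89, 88], [91, 91, 90], [90, 89, 89], [83, 83, 82], [82, 83, 81], [103, 103, 102], [110, 110, 108], [96, 96, 95], [121, 122, 121], [168, 169, 168], [160, 161, 160], [137, 137, 136], [120, 119, 118], [123, 113, 109], [142, 96, 76], [167, 84, 38], [166, 81, 31], [163, 79, 30], [160, 78, 28], [144, 71, 28], [117, 58, 24]]
```

In the side view the body axis lands within 1 px of the prediction, with the same 0.7 px bias as at the start position. The port also agrees, so I'll lower in steps and watch the force.

Call:
move_arm(motion=[0,0,0,0,0,0.12,0,0,0,0,0,0,0.12,0,0,0,0,0,0,0.06,0,0,0,0,0,0,0.05,0,0,0,0,0,0,0.04,0,0,0,0,0,0,0,0,0,0,0,0,0,0,0])

```text
time: 15.22
tool_pos: [0.5546, -0.2614, 0.2175]
ee_rot: [3.141, -0.0, -2.803]
wrist_force: [0.8, 0.0, -2.6]
width: 0.0158
finger_force: 30.0
```

Call:
move_arm(motion=[0,0,0,0,0,0.02,0,0,0,0,0,0,0.02,0,0,0,0,0,0,0.02,0,0,0,0,0,0,0.02,0,0,0,0,0,0,0,0,0,0,0,0,0,0,0])

```text
time: 15.72
tool_pos: [0.555, -0.2617, 0.2108]
ee_rot: [-3.14, 0.001, -2.803]
wrist_force: [0.1, -1.1, 2.0]
width: 0.0157
finger_force: 30.0
```

The force rose by 4.6 N at the depth where the plate rests, so the pins are in the slots. Press on.

Call:
move_arm(motion=[0,0,0,0,0,0.03,0,0,0,0,0,0,0.03,0,0,0,0,0,0,0.03,0,0,0,0,0,0,0.02,0,0,0,0,0,0,0.02,0,0,0,0,0,0,0,0,0,0,0,0,0,0,0])

```text
time: 16.3
tool_pos: [0.5552, -0.2618, 0.1985]
ee_rot: [-3.139, 0.002, -2.803]
wrist_force: [-0.9, 0.7, 7.8]
width: 0.0156
finger_force: 30.0
```

Call:
move_arm(motion=[0,0,0,0,0,0.02,0,0,0,0,0,0,0.02,0,0,0,0,0,0,0.02,0,0,0,0,0,0,0,0,0,0,0,0,0,0,0,0,0,0,0,0,0,0])

```text
time: 16.8
tool_pos: [0.5554, -0.2619, 0.1955]
ee_rot: [-3.137, 0.004, -2.803]
wrist_force: [-3.5, 1.5, 15.3]
width: 0.0155
finger_force: 30.0
```

The shoulder is flush: about 18 N of downward push at TCP height 0.1955, as predicted. Now twist clockwise.

Call:
move_arm(motion=[0,0,0.1,0,0,0,0,0,0,0.1,0,0,0,0,0,0,0.1,0,0,0,0,0,0,0.1,0,0,0,0,0,0,0.1,0,0,0,0,0,0,0.1,0,0,0,0,0,0,0.1,0,0,0,0])

```text
time: 17.38
tool_pos: [0.5563, -0.2606, 0.1956]
ee_rot: [3.141, 0.008, 2.928]
wrist_force: [-1.2, 3.9, 14.5]
width: 0.0156
finger_force: 30.2
```

Call:
move_arm(motion=[0,0,0.12,0,0,0,0,0,0,0.12,0,0,0,0,0,0,0.12,0,0,0,0,0,0,0.12,0,0,0,0,0,0,0.12,0,0,0,0,0,0,0.12,0,0,0,0,0,0,0.12,0,0,0,0,0,0,0.12,0,0,0,0,0,0,0.12,0,0,0,0,0,0,0.12,0,0,0,0,0,0,0.1,0,0,0,0,0,0,0,0,0,0,0])

```text
time: 18.38
tool_pos: [0.5566, -0.2611, 0.1956]
ee_rot: [3.135, 0.005, 1.908]
wrist_force: [-0.9, 3.0, 14.6]
width: 0.0156
finger_force: 30.1
```

Call:
move_arm(motion=[0,0,0,0,0,0,0,0,0,0,0,0,0,0,0,0,0,0,0,0,0,0,0,0,0,0,0,0])

```text
time: 18.72
tool_pos: [0.5566, -0.261, 0.1955]
ee_rot: [3.135, 0.005, 1.911]
wrist_force: [0.4, 2.7, 13.7]
width: 0.0156
finger_force: 30.1
```

Run:
```python
from h import *
o=robot.get_obs();print(o["tool_pos"],o["ee_rot"],o["wrist_force"],o["wrist_torque"],o["joint_positions"],o["time"])
s=robot.snapshot("side")[...,::-1]
cv2.imwrite("pics/s6.png",cv2.resize(s[130:300,340:510],(510,510),interpolation=cv2.INTER_CUBIC))
```

```text
[ 0.55658661 -0.26099024  0.19554781] [3.13471867 0.00455752 1.91086486] [ 0.40012941  2.67044014 13.6525673 ] [0.50214542 0.09650229 0.24528993] [-0.53209113  0.22401818  1.19173293  0.00235778  1.71793021 -0.87182045] 18.7167
```

View pics/s6.png

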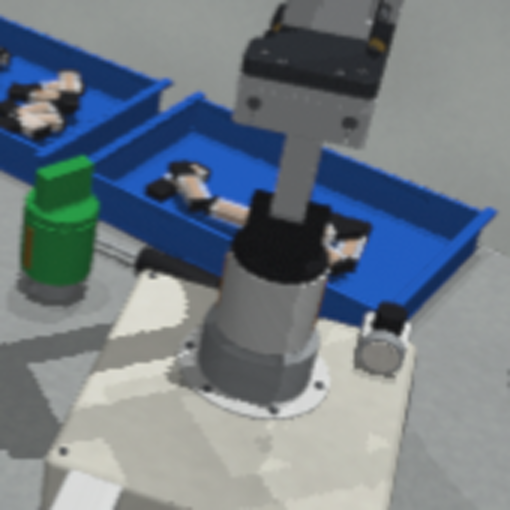

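The side view shows the shoulder flush on the rim and the wing turned across the port. A last 2° towards the stop and a settle, then I'll hand in.

Call:
move_arm(motion=[0,0,0.05,0,0,0.005,0,0,0,0,0,0,0,0,0,0,0,0,0,0,0,0,0,0,0,0,0,0])

```text
time: 19.1
tool_pos: [0.5566, -0.261, 0.1955]
ee_rot: [3.134, 0.005, 1.872]
wrist_force: [-0.9, 2.4, 15.2]
width: 0.0157
finger_force: 30.6
```

Run:
```python
from h import *
o=robot.get_obs();print(o["tool_pos"],o["ee_rot"],o["wrist_force"],o["wrist_torque"],o["finger_force"])
if o["wrist_force"][2]<40 and o["tool_pos"][2]<.197: print(robot.close_job())
```

```text
[ 0.55661271 -0.26102215  0.19550621] [3.13440033 0.00475094 1.87240889] [-0.9087252   2.37267956 15.20822365] [0.53703468 0.23063207 0.41375991] 30.57815909385681
the job is handed in; nothing more can be done
None
```

I handed the job in at about 19 s: the canister was tipped to 35° for 2 s, brought upright in the air, pressed flush in the port and turned about 92° clockwise, and is still gripped at 30 N; the hand-in gave no verdict.

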